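Seat a row of tube caps with one stroke of the fingertips

ROBOT

A 6-joint arm with a two-finger parallel gripper is mounted at the origin on the work surface. World frame = base frame: x ahead of the robot, y to its left, z up, the work surface at z = 0. Lengths are in mm, angles in rad, forces in N, time in s.
With the tool pointing down it reaches from about 300 to 775 mm from the base axis. Payload 14.6 kg.
Tool frame: the origin (TCP) lies between the finger pads; the fingertips stand 8 mm ahead of it and the grasp point (between the pads) lies 11 mm behind it; z points along the fingers, y is the direction in which the jaws open and shut (so a half turn about z gives the same grasp; the last joint's range is limited). The gripper opens to 94 mm and grips with 3 to 60 N. Pads are 16 mm wide; open, the fingers measure 119 mm over their backs; the gripper's body (75 mm by 177 mm) begins 78 mm behind the grasp point.
Start: joints at [-1.216, 0.3, 1.521, -0, 1.321, -0.067], TCP at [225.164, -501.787, 174.046] pointing down, gripper open.
Joint ranges: [-3.03, 3.03], [-0.79, 2.21], [0.23, 2.52], [-1.04, 4.18], [0, 3.07], [-2.55, 2.55]. Speed limits (rad/s): [2.22, 2.22, 2.57, 3.14, 3.14, 3.14].

INTERFACE

Orientations are given as [roll, pitch, yaw] about the fixed x, y, z axes, in that order (R = Rz(yaw) Ry(pitch) Rx(roll)).
In Python, from cell import manip gives the robot as it stands. The module is installed in compiled form; this text tells all that it offers.
- The arm moves only by the tool send_rows, never from a script. Its argument "series" is a list that holds one entry, the list of rows, each a list of 5 numbers: the opening, from 0 (shut) to 1 (fully open), then the shift along the tool's x, y, z in mm, then the turn about the tool's z in degrees. In form: [[[gripper, dx, dy, dz, roll], ...]]. A call has 1 to 10 rows; each row is the pose to reach, as a shift and turn from the pose commanded when the call began, along the tool's axes at that moment; what a row does not reach only later rows make up. A row lasts 1/10 s, in which the tool goes at most 50 mm and 8.59 degrees, less where a joint would pass 70% of its speed; a pose out of reach is approached as far as the arm can. A call with a gripper value outside its range is refused whole. The fingers move at their own pace and stop on an object; "newtons" is the grip in N (left out, the last holds). Time passes only in rows, so rows that repeat a pose let the fingers close. It gives the time, the measured TCP pose, the force and the opening at its end, in the units of the state.
- manip.read_state(): the state, without advancing time (a new reading comes with each control period).
- manip.camera(name): name is "scene" or "top" or "wrist"; returns a dict with "img" (420x560x3 uint8, red, green, blue), "vfov" (degrees; the focal length in pixels is half the picture's height over the tangent of half this angle, whatever the lens; pixels are square), "cx", "cy" (the principal point, pixels), "pose" (4x4, takes a point from camera to world coordinates); the wrist camera has in their place "T_tool_cam" (4x4, takes a point from camera to tool coordinates, whose origin is the TCP and whose axes are the flange's). Camera axes: x right, y down, z forward; pixel columns grow to the right and rows downward; lengths in mm; the calibration is good to about 2 mm. A picture is of the moment at which its call begins: read the wrist's pose just before it. There is no depth.
- manip.sign_off(): hands the job in, once; it reports no verdict.
Trained networks look in a picture, given as the dict that the camera call returned (one of the last four; its "shot" number tells which), for a name from the list of things; names that differ only in an ending like _2 or _b are one class to them, and where a whole thing is asked for, a point or a joint stands for the part that bears it (a point fixed in the world has none). Each returns a list of dicts, best first, with "conf" (0 to 1); they miss things now and then, are a little off and sometimes report something else, mostly with a low value. They report only what shows in the picture. A call takes as long as a camera call. They do not tell look-alikes from the thing itself.
- manip.find_in(target, picture): "rect" ([left, top, width, height] in pixels, round what is visible of it).
- manip.silhouettes(target, picture): "pixels" (420x560 bool, what is visible of it) and "rect" ([left, top, width, height] in pixels, round what is visible of it).
The state is a dict: "clock": time; "joints": joint angles; "qd": joint speeds; "effort": joint torques, N m; "eef_pos": TCP position; "eef_rot": TCP orientation; "wrist_force": force on the tool from outside, world axes, zero at the start; "moment": the same for the moment, N m; "finger_gap": finger opening in mm.
Only numpy, scipy, OpenCV 4.12 (cv2) and the standard library are available. Lean on these libraries where they do the work, as an engineer would, in place of code of your own. Each camera call takes 0.05 s, during which the arm holds its last target. There are 200 camera calls.

TASK

The six red caps in the tube block were only set on loosely: press them all home by running your fingertips gently along the row in one pass, starting at the end with the yellow strip and keeping the fingers close over the row (within about 3 cm of the caps) until the last cap is down. Do not lift, tip or shift anything, and do not touch the block with the blue caps or disturb the other things on the bench. Finish with the hand clear of everything.

Things in the scene. Friction and masses are not known exactly. Their poses are not given: they have to be found in the camera images.
- red_block: The block to work on: a grey metal tube block, 46 (x) by 152 (y) by 45 mm high, 2.5 kg, loose on four rubber feet. Origin at the centre of its underside, z up. Six white-collared tubes with domed RED push caps stand in one row along its y axis, 22 mm apart (y = -55, -33, -11, 11, 33, 55 mm). The end of the block at -y carries a yellow marker strip, on top and down its end face; cap 0 is next to it, cap 5 at the plain end.
- blue_block: A second block of the same size and build, with a row of BLUE caps and a yellow end strip of its own. To be left alone. Origin at the centre of its underside.
- bottle: Loose medium bottle, pink, 64 mm across and 110 mm tall, orange cap; origin at the centre of its underside.
- flask: Loose culture flask lying flat, pale pink, 100 by 80 by 34 mm with a neck and white cap reaching 90 mm from its origin along +x; origin at the centre of its underside.
- dishes: Two loose stacked culture dishes, 94 mm across, 32 mm high together; origin at the centre of their underside.
- vial: Small loose amber vial, 24 mm across, 40 mm tall; origin at the centre of its underside.
- red_cap0_top (a point): Top centre of red cap 0 (beside the yellow strip, the first); it moves down with the cap. Cap 17 mm across, 8 mm high: a 4 mm skirt and a 4 mm dome sloping about 30 degrees down from a 4 mm flat top. Top about 61 mm above the bench when raised, 57 mm when home.
- red_cap0 (a joint): How far red cap 0 has been pushed down, m: 0 raised, 0.004 fully home on a hard stop. Moves straight down under about 2.5 N and stays where it is left; nothing pulls it up again.
- red_cap1_top (a point): Top centre of red cap 1; it moves down with the cap. Cap 17 mm across, 8 mm high: a 4 mm skirt and a 4 mm dome sloping about 30 degrees down from a 4 mm flat top. Top about 61 mm above the bench when raised, 57 mm when home.
- red_cap1 (a joint): How far red cap 1 has been pushed down, m: 0 raised, 0.004 fully home on a hard stop. Moves straight down under about 2.5 N and stays where it is left; nothing pulls it up again.
- red_cap2_top (a point): Top centre of red cap 2; it moves down with the cap. Cap 17 mm across, 8 mm high: a 4 mm skirt and a 4 mm dome sloping about 30 degrees down from a 4 mm flat top. Top about 61 mm above the bench when raised, 57 mm when home.
- red_cap2 (a joint): How far red cap 2 has been pushed down, m: 0 raised, 0.004 fully home on a hard stop. Moves straight down under about 2.5 N and stays where it is left; nothing pulls it up again.
- red_cap3_top (a point): Top centre of red cap 3; it moves down with the cap. Cap 17 mm across, 8 mm high: a 4 mm skirt and a 4 mm dome sloping about 30 degrees down from a 4 mm flat top. Top about 61 mm above the bench when raised, 57 mm when home.
- red_cap3 (a joint): How far red cap 3 has been pushed down, m: 0 raised, 0.004 fully home on a hard stop. Moves straight down under about 2.5 N and stays where it is left; nothing pulls it up again.
- red_cap4_top (a point): Top centre of red cap 4; it moves down with the cap. Cap 17 mm across, 8 mm high: a 4 mm skirt and a 4 mm dome sloping about 30 degrees down from a 4 mm flat top. Top about 61 mm above the bench when raised, 57 mm when home.
- red_cap4 (a joint): How far red cap 4 has been pushed down, m: 0 raised, 0.004 fully home on a hard stop. Moves straight down under about 2.5 N and stays where it is left; nothing pulls it up again.
- red_cap5_top (a point): Top centre of red cap 5 (plain end, the last); it moves down with the cap. Cap 17 mm across, 8 mm high: a 4 mm skirt and a 4 mm dome sloping about 30 degrees down from a 4 mm flat top. Top about 61 mm above the bench when raised, 57 mm when home.
- red_cap5 (a joint): How far red cap 5 has been pushed down, m: 0 raised, 0.004 fully home on a hard stop. Moves straight down under about 2.5 N and stays where it is left; nothing pulls it up again.
There are look-alikes about, which are no part of the job. What is shaped like the red_block but brown, green or purple is not meant.

How it is judged:
By the outcome, as a careful person would: the job done as asked, in the order asked, and still so for the second after the job is handed in, with the robot touching nothing.
It also fails if it takes over 38 s, if anything falls off the work surface, if the arm or the gripper's body presses on something with over 40 N, if the wrist force passes 120 N, or if a joint passes its speed limit or range.

## Working session

There is one attempt and no reset: what is moved stays moved. The work goes in short steps, Python scripts to look and compute and a tool call to move; the robot and the scene stay as the last step left them, time stands still between calls to the robot, and variables do not carry over. Pictures are saved under pics/ and viewed, about 8 in all and at most 12, crops included, and the job is handed in when it is done.

Besides the shell and the picture viewer there is one more tool, called after ">>>" by a JSON object that holds its "name" and its "arguments". send_rows: Moves the arm, as the interface text tells. Its arguments: {"type":"object","properties":{"series":{"type":"array"},"newtons":{"type":"number"}},"required":["series"]}

```bash
mkdir -p pics; python3 - <<'E'
from cell import manip
import cv2,numpy as np
s=manip.read_state();print({k:np.round(s[k],3).tolist() for k in s})
for n in("top","scene"):
    p=manip.camera(n);cv2.imwrite(f"pics/{n}0.png",p["img"][:,:,::-1])
    print(n,p["vfov"],p["cx"],p["cy"],np.round(p["pose"],3).tolist())
    for t in("red_block","blue_block","bottle","flask","dishes","vial"):
        print(t,[(np.round(d["rect"]).tolist(),round(d["conf"],2)) for d in manip.find_in(t,p)])
E
```

```text
{'clock': 0.0, 'joints': [-1.216, 0.3, 1.522, 0.0, 1.321, -0.067], 'qd': [0.001, 0.001, -0.0, 0.0, -0.001, 0.001], 'effort': [-0.001, -53.181, -35.274, 0.071, 0.024, -0.0], 'eef_pos': [225.056, -501.501, 173.469], 'eef_rot': [-3.14, -0.0, 0.422], 'wrist_force': [0.907, -1.021, 0.254], 'moment': [0.016, -0.016, 0.004], 'finger_gap': 93.749}
top 51.44581377115298 281.3122012682037 213.9917526311023 [[0.019, -0.986, 0.164, 326.145], [-1.0, -0.022, -0.019, 15.626], [0.022, -0.164, -0.986, 1351.783], [0.0, 0.0, 0.0, 1.0]]
red_block [([318.0, 268.0, 43.0, 48.0], 0.97), ([377.0, 250.0, 52.0, 40.0], 0.85), ([305.0, 199.0, 32.0, 50.0], 0.75), ([390.0, 198.0, 30.0, 27.0], 0.71)]
blue_block [([209.0, 204.0, 51.0, 18.0], 0.56)]
bottle [([271.0, 135.0, 22.0, 28.0], 0.6)]
flask [([116.0, 224.0, 44.0, 37.0], 0.9), ([273.0, 136.0, 20.0, 27.0], 0.42)]
dishes [([388.0, 201.0, 32.0, 26.0], 0.62)]
vial [([273.0, 254.0, 5.0, 7.0], 0.57)]
scene 45.40336321955026 278.1349436721057 199.7440433849397 [[-0.579, 0.489, -0.653, 1344.24], [0.815, 0.332, -0.474, 588.988], [-0.015, -0.807, -0.591, 796.122], [0.0, 0.0, 0.0, 1.0]]
red_block [([244.0, 140.0, 56.0, 25.0], 0.93), ([212.0, 177.0, 63.0, 32.0], 0.77), ([133.0, 195.0, 64.0, 34.0], 0.67), ([193.0, 123.0, 30.0, 36.0], 0.59)]
blue_block [([294.0, 214.0, 64.0, 40.0], 0.7), ([208.0, 224.0, 32.0, 54.0], 0.54)]
bottle [([207.0, 223.0, 31.0, 53.0], 0.65), ([212.0, 178.0, 61.0, 32.0], 0.62)]
flask [([422.0, 236.0, 68.0, 51.0], 0.92)]
dishes [([143.0, 160.0, 36.0, 24.0], 0.97)]
vial [([302.0, 181.0, 10.0, 20.0], 0.43)]
```

```bash
python3 - <<'E'
import cv2,numpy as np
a=cv2.imread("pics/top0.png")[120:330,100:440]; b=cv2.imread("pics/scene0.png")[110:300,110:510]
cv2.imwrite("pics/t1.png",cv2.resize(a,(800,494),interpolation=cv2.INTER_CUBIC))
cv2.imwrite("pics/s1.png",cv2.resize(b,(800,380),interpolation=cv2.INTER_CUBIC))
E
```

```text
(no output)
```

View pics/t1.png

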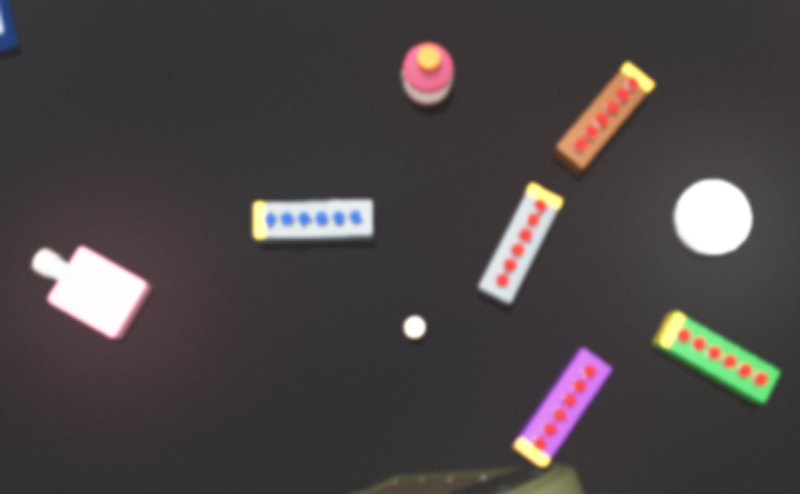

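View pics/s1.png

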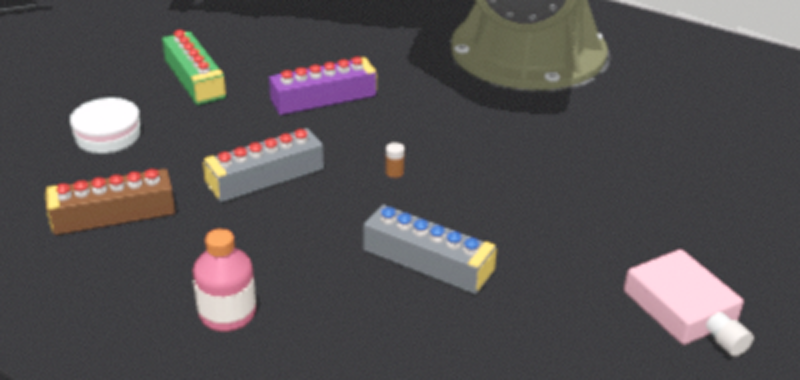

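The grey block with red caps (top crop 520,243, full image about 321,223) is the target, with its yellow strip at crop (545,195), the end farther from the robot. The brown (605,115), purple (563,405) and green (718,358) blocks are look-alikes, and the grey one with blue caps (313,219) is off limits. These enlarged crops confirm it. Next I'll measure the caps.

```bash
cat > h.py <<'E'
import cv2,numpy as np
def ray(p,u,v,T=None):
    T=p["pose"] if T is None else T
    f=p["img"].shape[0]/2/np.tan(np.radians(p["vfov"])/2)
    d=T[:3,:3]@np.array([(u-p["cx"])/f,(v-p["cy"])/f,1]);return T[:3,3],d
def atz(p,u,v,z,T=None):
    o,d=ray(p,u,v,T);return o+d*(z-o[2])/d[2]
def reds(img,box,amin=4):
    x,y,w,h=box;c=img[y:y+h,x:x+w].astype(int)
    m=((c[...,0]>130)&(c[...,1]<0.55*c[...,0])&(c[...,2]<0.55*c[...,0])).astype(np.uint8)
    n,l,s,ce=cv2.connectedComponentsWithStats(m,connectivity=4)
    return [(ce[i]+[x,y],s[i,4]) for i in range(1,n) if s[i,4]>=amin]
E
python3 - <<'E'
from cell import manip
from h import *
for n,box in(("top",(298,196,44,56)),("scene",(210,172,64,34))):
    p=manip.camera(n)
    for c,a in reds(p["img"],box): print(n,c.round(1),a,atz(p,*c,58).round(1))
E
```

```text
top [329.3 207.2] 12 [ 565.6 -154.1   58. ]
top [326.3 212.9] 15 [ 547.9 -144.9   58. ]
top [322.7 219.5] 14 [ 527.6 -134.2   58. ]
top [319.6 225.6] 15 [ 508.9 -124.9   58. ]
top [316.4 232.4] 15 [ 488.1 -115.4   58. ]
top [313.  238.5] 14 [ 469.6 -105.3   58. ]
scene [260.  176.2] 21 [ 469.6 -104.5   58. ]
scene [252.4 178.4] 21 [ 489.6 -114.9   58. ]
scene [244.9 180.7] 20 [ 509.1 -124.6   58. ]
scene [237.2 183.1] 23 [ 529.1 -134.4   58. ]
scene [229.6 185.3] 24 [ 548.2 -144.2   58. ]
scene [221.7 187.9] 24 [ 568.7 -153.8   58. ]
```

>>> {"name": "send_rows", "arguments": {"series": [[[0.8, 42, -22, 0, 5.1], [0.6, 84, -44, 0, 10.2], [0.4, 126, -66, 0, 15.3], [0.2, 168, -88, 0, 20.4], [0, 210, -110, 0, 25.5], [0, 252, -132, 0, 30.6], [0, 294, -154, 0, 35.6], [0, 336, -176, 0, 40.7], [0, 378, -197, 0, 45.8], [0, 420, -219, 0, 50.8]]], "newtons": 20}}

```text
clock: 1.8
eef_pos: [519.7, -128.3, 174.2]
eef_rot: [-3.142, -0.0, -0.468]
wrist_force: [0.3, -0.7, 0.0]
finger_gap: 17.8
```

>>> {"name": "send_rows", "arguments": {"series": [[[0, 0, 0, 0, 0], [0, 0, 0, 0, 0], [0, 0, 0, 0, 0], [0, 0, 0, 0, 0]]]}}

```text
clock: 2.2
eef_pos: [518.2, -131.1, 174.2]
eef_rot: [3.142, -0.0, -0.466]
wrist_force: [0.8, -0.9, -0.1]
finger_gap: 0.1
```

```bash
python3 - <<'E'
from cell import manip
from h import *
from scipy.spatial.transform import Rotation as R
s=manip.read_state();p=manip.camera("wrist")
cv2.imwrite("pics/w1.png",p["img"][:,:,::-1])
print({k:np.round(s[k],3).tolist() for k in("clock","joints","eef_pos","eef_rot","wrist_force","finger_gap")})
T=np.eye(4);T[:3,:3]=R.from_euler("xyz",s["eef_rot"]).as_matrix();T[:3,3]=s["eef_pos"]
print(np.round(p["T_tool_cam"],2).tolist())
T=T@p["T_tool_cam"]
for c,a in reds(p["img"],(0,0,560,420),60): print(c.round(1),a,atz(p,*c,58,T).round(1))
E
```

```text
{'clock': 2.2, 'joints': [-0.316, 0.265, 1.565, -0.0, 1.311, 1.72], 'eef_pos': [518.186, -131.086, 174.198], 'eef_rot': [3.142, -0.0, -0.466], 'wrist_force': [0.836, -0.874, -0.128], 'finger_gap': 0.138}
[[-0.0, -0.97, -0.26, 77.76], [1.0, -0.0, -0.0, -0.27], [-0.0, -0.26, 0.97, -209.28], [0.0, 0.0, 0.0, 1.0]]
[287.  17.] 319 [ 649.  -206.3   58. ]
[275.4 132.3] 244 [ 568.5 -154.8   58. ]
[275.7 156.3] 231 [ 549.  -145.2   58. ]
[275.8 179.3] 227 [ 529.6 -135.6   58. ]
[519.1 200.1] 247 [ 407.  -334.2   58. ]
[541.6 200.9] 245 [ 396.5 -353.2   58. ]
[275.8 201.6] 215 [ 510.2 -125.8   58. ]
[275.9 223. ] 215 [ 491.  -116.2   58. ]
[420.  289.8] 189 [ 359.9 -215.8   58. ]
[414.9 308.4] 177 [ 342.1 -203.4   58. ]
[409.8 323.4] 88 [ 327.8 -192.2   58. ]
[397.9 378.1] 109 [ 268.8 -155.4   58. ]
```

View pics/w1.png

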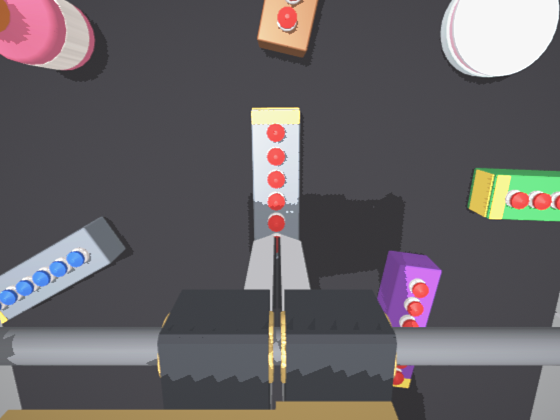

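The wrist picture shows the red caps in a column at u≈276, v 132–223, with the yellow strip at the top (cap 0) and everything else clear. Next I move over cap 0.

>>> {"name": "send_rows", "arguments": {"series": [[[0, 14, 0, 0, 0], [0, 28, -1, 0, 0], [0, 42, -1.5, 10, 0], [0, 55, -1.5, 30, 0], [0, 55, -1.5, 50, 0], [0, 55, -1.5, 70, 0], [0, 55, -1.5, 85, 0], [0, 55, -1.5, 95, 0], [0, 55, -1.5, 100, 0], [0, 55, -1.5, 100, 0]]]}}

```text
clock: 3.25
eef_pos: [568.4, -153.5, 73.9]
eef_rot: [3.142, 0.0, -0.465]
wrist_force: [0.5, -0.1, 0.5]
finger_gap: 0.8
```

```bash
python3 - <<'E'
from cell import manip
from h import *
s=manip.read_state();print({k:np.round(s[k],3).tolist() for k in("clock","eef_pos","eef_rot","wrist_force","finger_gap")})
p=manip.camera("scene");c=p["img"][155:215,195:295,::-1]
cv2.imwrite("pics/s2.png",cv2.resize(c,(800,480),interpolation=cv2.INTER_CUBIC))
E
```

```text
{'clock': 3.25, 'eef_pos': [568.438, -153.481, 73.942], 'eef_rot': [3.142, 0.0, -0.465], 'wrist_force': [0.531, -0.135, 0.481], 'finger_gap': 0.783}
```

View pics/s2.png

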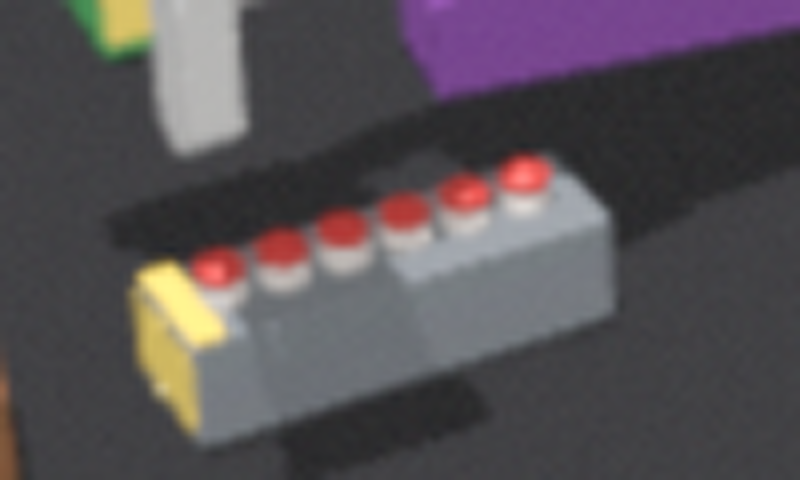

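The scene view puts the fingertips at crop (212,148), well away from cap 0 at (218,265). I'll check this against the reported pose before going lower.

```bash
python3 - <<'E'
from cell import manip
from h import *
p=manip.camera("scene")
u,v=195+210/8,155+145/8
for z in(66,80,100,110):print(z,atz(p,u,v,z).round(1))
P=np.linalg.inv(p["pose"]);f=210/np.tan(np.radians(p["vfov"])/2)
for q in([568.4,-153.5,66],[568.4,-153.5,58],[568.4,-153.5,100]):
    c=P[:3,:3]@q+P[:3,3];x=f*c[:2]/c[2]+[p["cx"],p["cy"]];print(q,x.round(1),((x-[195,155])*8).round())
cv2.imwrite("pics/s3.png",cv2.resize(p["img"][80:230,130:330,::-1],(800,600),interpolation=cv2.INTER_CUBIC))
w=manip.camera("wrist");cv2.imwrite("pics/w2.png",w["img"][:,:,::-1])
for c,a in reds(w["img"],(200,0,150,420),40): print(c.round(1),a)
s=manip.read_state();print(s["clock"],s["eef_pos"],s["joints"])
E
```

```text
66 [ 525.3 -191.6   66. ]
80 [ 541.  -176.6   80. ]
100 [ 563.4 -155.2  100. ]
110 [ 574.6 -144.5  110. ]
[568.4, -153.5, 66] [221.6 185.3] [213. 242.]
[568.4, -153.5, 58] [221.8 187.9] [215. 263.]
[568.4, -153.5, 100] [220.5 174.2] [204. 154.]
[312.4   6. ] 333
[303.9  38.6] 620
[295.5  76.5] 558
[278.7 223.8] 436
[276.5 253.7] 43
[276.5 282. ] 42
3.4 [ 568.94320971 -153.46838972   74.89902571] [-3.25634848e-01  4.80678016e-01  1.51159479e+00  2.73075440e-05
  1.14801728e+00  1.70990838e+00]
```

View pics/s3.png

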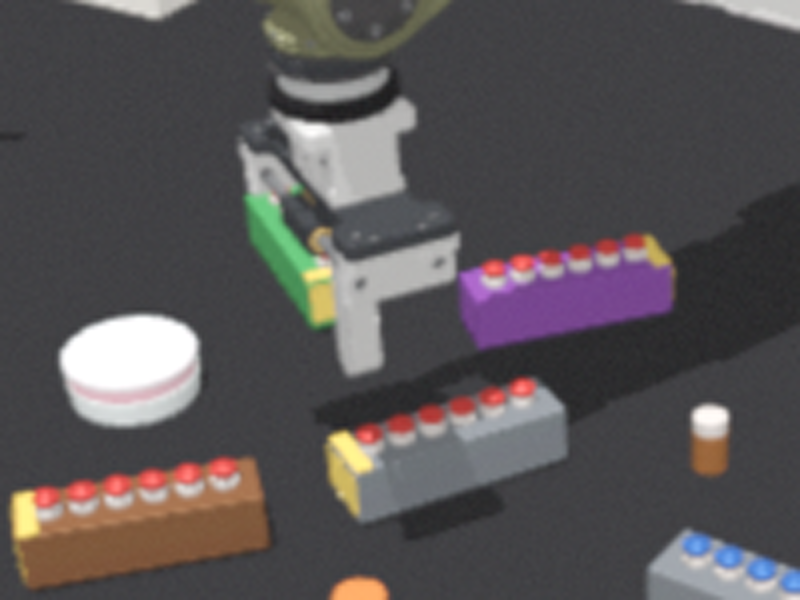

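View pics/w2.png

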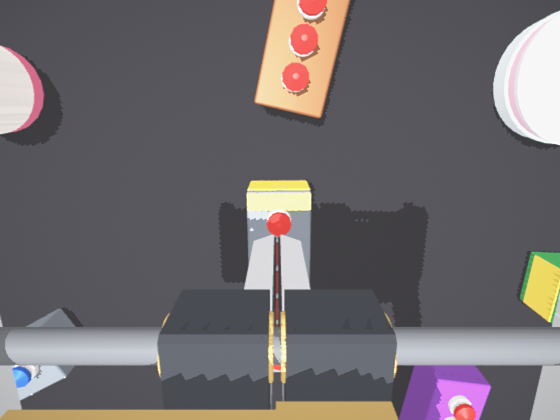

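The scene camera suggests the tips are near z≈100 rather than 66. I'll use the wrist view to find which height is true, by resection on known points.

```bash
python3 - <<'E'
from cell import manip
from h import *
from scipy.spatial.transform import Rotation as R
s=manip.read_state();w=manip.camera("wrist")
T=np.eye(4);T[:3,:3]=R.from_euler("xyz",s["eef_rot"]).as_matrix();T[:3,3]=s["eef_pos"]
T=T@w["T_tool_cam"]
print(s["eef_pos"].round(2) if hasattr(s["eef_pos"],"round") else s["eef_pos"])
for dz in(0,20,40):
    U=T.copy();U[2,3]+=dz
    a=[atz(w,*q,58,U) for q in((278.7,223.8),(303.9,38.6),(295.5,76.5))]
    e=[atz(w,*q,45,U) for q in((247.5,210.5),(310.5,210.5))]
    print(dz,[x[:2].round(1) for x in a],"brown pitch",np.linalg.norm(a[1]-a[2]).round(1),"block width",np.linalg.norm(e[0]-e[1]).round(1))
t=manip.camera("top")
for c,a in reds(t["img"],(298,150,90,100)): print(c.round(1),a,atz(t,*c,58).round(1))
p=manip.camera("scene")
for c,a in reds(p["img"],(130,172,144,55)): print(c.round(1),a,atz(p,*c,58).round(1))
E
```

```text
[ 568.94 -153.47   74.9 ]
0 [array([ 569.9, -155.1]), array([ 666.3, -220. ]), array([ 649.5, -206.3])] brown pitch 21.7 block width 44.6
20 [array([ 563.8, -152.2]), array([ 668.8, -222.8]), array([ 650.5, -208. ])] brown pitch 23.6 block width 48.3
40 [array([ 557.8, -149.3]), array([ 671.3, -225.7]), array([ 651.5, -209.6])] brown pitch 25.5 block width 52.1
[368.5 155.5] 14 [ 731.1 -275.4   58. ]
[364.2 159.7] 28 [ 717.3 -262.1   58. ]
[359.9 165. ] 25 [ 700.1 -248.5   58. ]
[259.9 176.5] 23 [ 471.  -104.1   58. ]
[252.6 178.6] 21 [ 489.7 -114.    58. ]
[245.2 180.8] 18 [ 508.9 -123.7   58. ]
[237.6 183.4] 20 [ 529.6 -132.9   58. ]
[229.7 185.5] 20 [ 548.7 -143.5   58. ]
[221.7 188. ] 21 [ 569.2 -153.2   58. ]
[185.1 196.3] 27 [ 648.9 -206.1   58. ]
[176.6 197.8] 27 [ 665.8 -219.4   58. ]
[167.9 199.2] 30 [ 682.5 -233.2   58. ]
[159.  200.7] 28 [ 699.6 -247.2   58. ]
[149.8 202.1] 32 [ 716.7 -261.6   58. ]
[141.3 203.7] 26 [ 733.3 -274.1   58. ]
```

```bash
python3 - <<'E'
from cell import manip
from h import *
w=manip.camera("wrist");p=manip.camera("scene")
f=210/np.tan(np.radians(w["vfov"])/2);print(f,w["cx"],w["cy"])
I=np.linalg.inv(w["T_tool_cam"]);
def pj(q):
    c=I[:3,:3]@np.array(q)+I[:3,3];return (f*c[:2]/c[2]+[w["cx"],w["cy"]]).round(1)
for z in(8,-11,-27):print(z,[pj((x,y,z)).tolist() for x in(-8,8) for y in(-12.5,12.5)])
a=cv2.resize(w["img"][190:330,220:340],(515,600),interpolation=cv2.INTER_CUBIC)
b=cv2.resize(p["img"][95:200,190:250],(285,500),interpolation=cv2.INTER_CUBIC)
o=np.zeros((600,800,3),np.uint8);o[:,:515]=a;o[:500,515:]=b
cv2.imwrite("pics/c4.png",o[:,:,::-1])
E
```

```text
352.21318933685745 276.71589182161694 202.43475716788575
8 [[258.2, 241.9], [296.1, 241.9], [257.8, 218.8], [296.5, 218.7]]
-11 [[256.6, 253.5], [297.8, 253.4], [256.2, 228.5], [298.2, 228.5]]
-27 [[255.0, 264.9], [299.4, 264.8], [254.6, 238.2], [299.9, 238.2]]
```

View pics/c4.png

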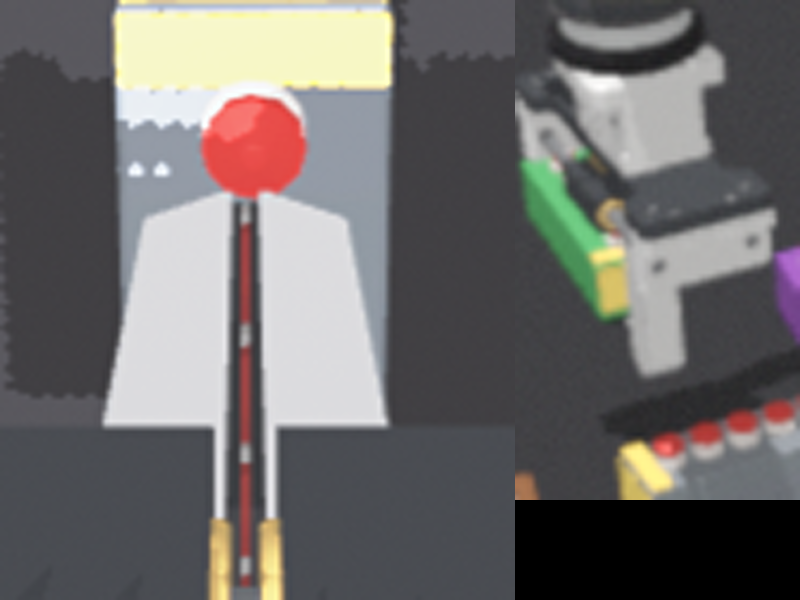

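Both views agree: the real tips end about 30–40 mm short of the spec (in the wrist view the tip is 47 px wide, in the scene view its bottom is at z≈103). I'll creep down while watching the force instead of trusting the nominal tip length.

>>> {"name": "send_rows", "arguments": {"series": [[[0, 0, 0, 1.5, 0], [0, 0, 0, 3, 0], [0, 0, 0, 4, 0], [0, 0, 0, 5, 0], [0, 0, 0, 6, 0], [0, 0, 0, 7, 0], [0, 0, 0, 8, 0]]]}}

```text
clock: 4.35
eef_pos: [568.5, -153.3, 65.9]
eef_rot: [-3.142, 0.0, -0.465]
wrist_force: [-1.1, -0.0, 0.2]
finger_gap: 0.6
```

No contact at the nominal raised height, so the tips are indeed short. I continue down.

>>> {"name": "send_rows", "arguments": {"series": [[[0, 0, 0, 4, 0], [0, 0, 0, 8, 0], [0, 0, 0, 12, 0], [0, 0, 0, 16, 0], [0, 0, 0, 18, 0], [0, 0, 0, 20, 0], [0, 0, 0, 20, 0]]]}}

```text
clock: 5.05
eef_pos: [568.5, -153.3, 45.8]
eef_rot: [3.142, 0.0, -0.465]
wrist_force: [-0.4, -0.3, 0.4]
finger_gap: 0.6
```

```bash
python3 - <<'E'
from cell import manip
from h import *
s=manip.read_state();print(s["clock"],s["eef_pos"],s["wrist_force"])
w=manip.camera("wrist");p=manip.camera("scene")
a=cv2.resize(w["img"][190:290,220:340],(480,400),interpolation=cv2.INTER_CUBIC)
b=cv2.resize(p["img"][140:200,200:240],(320,480),interpolation=cv2.INTER_CUBIC)
o=np.zeros((480,800,3),np.uint8);o[:400,:480]=a;o[:,480:]=b
cv2.imwrite("pics/c5.png",o[:,:,::-1])
P=np.linalg.inv(p["pose"]);f=210/np.tan(np.radians(p["vfov"])/2)
for z in(58,62,70,80):
    c=P[:3,:3]@[568.4,-153.5,z]+P[:3,3];x=f*c[:2]/c[2]+[p["cx"],p["cy"]];print(z,((x-[200,140])*8).round()+[480,0])
E
```

```text
5.05 [ 568.46040705 -153.30446284   45.80744147] [-0.38527779 -0.32546316  0.37528653]
58 [655. 383.]
62 [654. 373.]
70 [652. 352.]
80 [649. 326.]
```

View pics/c5.png

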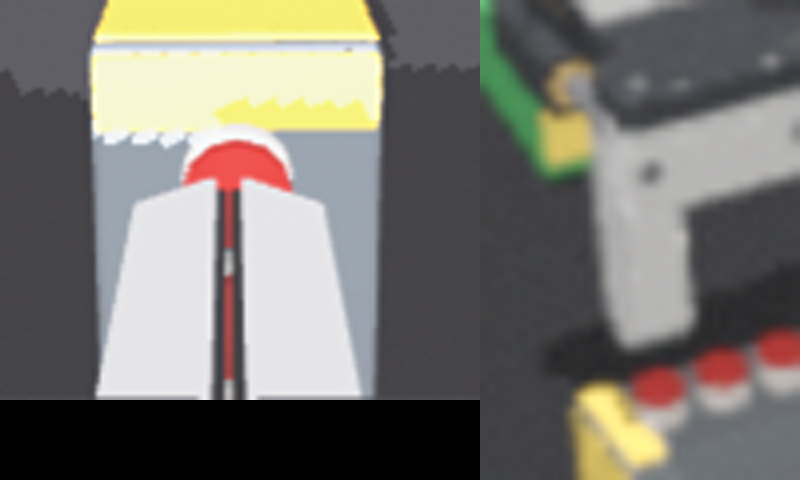

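The scene view shows the tip bottom at crop (655,345), z≈72 with TCP 45.8, still about 10 mm above cap 0 and centred over it. I expect contact at TCP≈35.

>>> {"name": "send_rows", "arguments": {"series": [[[0, 0, 0, 3, 0], [0, 0, 0, 6, 0], [0, 0, 0, 8, 0], [0, 0, 0, 9, 0], [0, 0, 0, 9, 0]]]}}

```text
clock: 5.65
eef_pos: [568.4, -153.3, 36.9]
eef_rot: [3.142, 0.0, -0.465]
wrist_force: [0.5, 1.3, 0.5]
finger_gap: 0.6
```

>>> {"name": "send_rows", "arguments": {"series": [[[0, 0, 0, 0.5, 0], [0, 0, 0, 1, 0], [0, 0, 0, 1.5, 0], [0, 0, 0, 1.5, 0]]]}}

```text
clock: 6.05
eef_pos: [568.5, -153.3, 35.5]
eef_rot: [-3.142, 0.0, -0.465]
wrist_force: [-0.2, 0.6, 1.0]
finger_gap: 0.4
```

>>> {"name": "send_rows", "arguments": {"series": [[[0, 0, 0, 0.5, 0], [0, 0, 0, 1, 0], [0, 0, 0, 1.5, 0], [0, 0, 0, 1.5, 0]]]}}

```text
clock: 6.45
eef_pos: [568.5, -153.3, 33.9]
eef_rot: [3.142, 0.0, -0.465]
wrist_force: [0.6, -0.3, -0.6]
finger_gap: 0.3
```

>>> {"name": "send_rows", "arguments": {"series": [[[0, 0, 0, 0.5, 0], [0, 0, 0, 1, 0], [0, 0, 0, 1, 0]]]}}

```text
clock: 6.75
eef_pos: [568.5, -153.3, 33.0]
eef_rot: [-3.142, 0.0, -0.465]
wrist_force: [0.7, -0.4, -0.2]
finger_gap: 0.5
```

>>> {"name": "send_rows", "arguments": {"series": [[[0, 0, 0, 0.5, 0], [0, 0, 0, 1, 0], [0, 0, 0, 1, 0]]]}}

```text
clock: 7.05
eef_pos: [568.5, -153.3, 32.0]
eef_rot: [3.142, 0.0, -0.465]
wrist_force: [-0.5, -0.1, 0.5]
finger_gap: 0.5
```

>>> {"name": "send_rows", "arguments": {"series": [[[0, 0, 0, 0.5, 0], [0, 0, 0, 1, 0], [0, 0, 0, 1, 0]]]}}

```text
clock: 7.35
eef_pos: [568.5, -153.3, 31.0]
eef_rot: [3.142, 0.0, -0.465]
wrist_force: [-0.2, -0.1, -0.4]
finger_gap: 0.2
```

>>> {"name": "send_rows", "arguments": {"series": [[[0, 0, 0, 0.5, 0], [0, 0, 0, 1, 0], [0, 0, 0, 1, 0]]]}}

```text
clock: 7.65
eef_pos: [568.5, -153.3, 29.9]
eef_rot: [3.142, 0.0, -0.465]
wrist_force: [-0.0, 0.5, -0.5]
finger_gap: 0.6
```

>>> {"name": "send_rows", "arguments": {"series": [[[0, 0, 0, 0.5, 0], [0, 0, 0, 1, 0], [0, 0, 0, 1, 0]]]}}

```text
clock: 7.95
eef_pos: [568.6, -153.4, 29.1]
eef_rot: [-3.142, -0.0, -0.465]
wrist_force: [-0.1, -0.2, 1.8]
finger_gap: 0.2
```

Fz is rising, which looks like first contact at TCP≈29.3. Home should be near 25.3.

>>> {"name": "send_rows", "arguments": {"series": [[[0, 0, 0, 0.5, 0], [0, 0, 0, 1, 0], [0, 0, 0, 1, 0]]]}}

```text
clock: 8.25
eef_pos: [568.6, -153.4, 28.0]
eef_rot: [-3.142, -0.0, -0.465]
wrist_force: [-0.2, 0.6, 2.4]
finger_gap: 0.3
```

```bash
python3 - <<'E'
from cell import manip
from h import *
s=manip.read_state();print(s["clock"],s["eef_pos"],s["wrist_force"])
p=manip.camera("scene");w=manip.camera("wrist")
o=np.zeros((480,800,3),np.uint8)
o[:,:480]=cv2.resize(p["img"][160:210,205:255],(480,480),interpolation=cv2.INTER_CUBIC)
o[:,480:]=cv2.resize(w["img"][190:310,240:320],(320,480),interpolation=cv2.INTER_CUBIC)
cv2.imwrite("pics/c6.png",o[:,:,::-1])
E
```

```text
8.25 [ 568.58676265 -153.36987587   28.03975061] [-0.16597836  0.58577675  2.38170684]
```

View pics/c6.png

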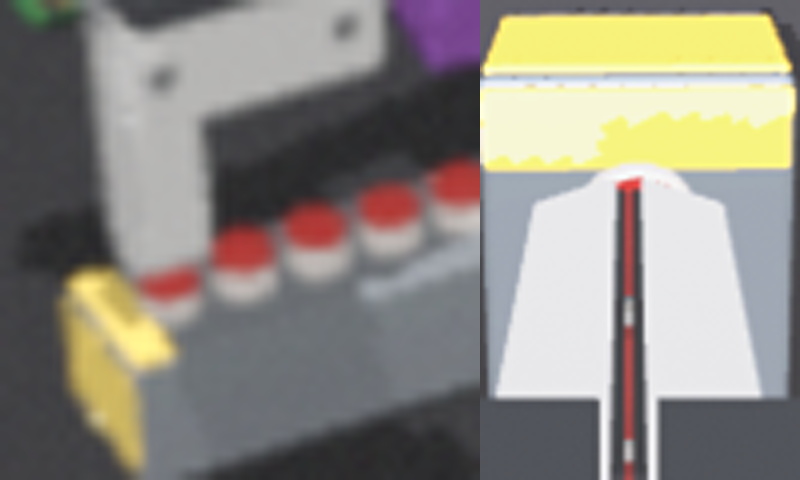

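The finger sits on cap 0 (crop 165,285), which is moving down at about 2.4 N; the neighbours are untouched. I continue to the stop.

>>> {"name": "send_rows", "arguments": {"series": [[[0, 0, 0, 0.5, 0], [0, 0, 0, 1, 0], [0, 0, 0, 1.5, 0], [0, 0, 0, 2, 0], [0, 0, 0, 2, 0]]]}}

```text
clock: 8.85
eef_pos: [568.5, -153.4, 26.0]
eef_rot: [3.142, -0.0, -0.465]
wrist_force: [-0.6, 0.5, 2.0]
finger_gap: 0.4
```

>>> {"name": "send_rows", "arguments": {"series": [[[0, 0, 0, 0.3, 0], [0, 0, 0, 0.6, 0], [0, 0, 0, 0.6, 0]]]}}

```text
clock: 9.15
eef_pos: [568.6, -153.4, 25.6]
eef_rot: [-3.142, -0.0, -0.465]
wrist_force: [-0.9, -0.5, 2.8]
finger_gap: 0.9
```

>>> {"name": "send_rows", "arguments": {"series": [[[0, 0, 0, 0.2, 0], [0, 0, 0, 0.4, 0], [0, 0, 0, 0.4, 0]]]}}

```text
clock: 9.45
eef_pos: [568.7, -153.4, 25.4]
eef_rot: [-3.142, -0.0, -0.465]
wrist_force: [-0.5, -0.3, 6.7]
finger_gap: 0.3
```

>>> {"name": "send_rows", "arguments": {"series": [[[0, 0, 0, 0.2, 0], [0, 0, 0, 0.3, 0], [0, 0, 0, 0.3, 0]]]}}

```text
clock: 9.75
eef_pos: [568.7, -153.4, 25.3]
eef_rot: [-3.142, -0.001, -0.465]
wrist_force: [-1.7, -0.1, 8.0]
finger_gap: 0.3
```

Cap 0 is on its hard stop: force 8 N, travel about 4 mm (TCP 29.3→25.3). Next I make low hops of 22 mm along the row (−x tool), pressing to the same height each time.

>>> {"name": "send_rows", "arguments": {"series": [[[0, 0, 0, -4, 0], [0, 0, 0, -6.5, 0], [0, -11, 0, -6.5, 0], [0, -22, 0, -6.5, 0], [0, -22, 0, -4.5, 0], [0, -22, 0, -3, 0], [0, -22, 0, -1.5, 0], [0, -22, 0, -0.3, 0], [0, -22, 0, 0, 0], [0, -22, 0, 0, 0]]]}}

```text
clock: 10.75
eef_pos: [549.3, -143.6, 25.3]
eef_rot: [-3.141, -0.0, -0.465]
wrist_force: [-3.4, 1.9, 9.7]
finger_gap: 0.5
```

>>> {"name": "send_rows", "arguments": {"series": [[[0, 0, 0, -4, 0], [0, 0, 0, -6.5, 0], [0, -11, 0, -6.5, 0], [0, -22, 0, -6.5, 0], [0, -22, 0, -5, 0], [0, -22, 0, -3, 0], [0, -22, 0, -1.5, 0], [0, -22, 0, -0.3, 0], [0, -22, 0, 0, 0], [0, -22, 0, 0, 0]]]}}

```text
clock: 11.75
eef_pos: [529.7, -133.8, 25.3]
eef_rot: [-3.141, -0.001, -0.465]
wrist_force: [-3.1, 1.4, 8.0]
finger_gap: 0.4
```

>>> {"name": "send_rows", "arguments": {"series": [[[0, 0, 0, -4, 0], [0, 0, 0, -6.5, 0], [0, -11, 0, -6.5, 0], [0, -22, 0, -6.5, 0], [0, -22, 0, -5, 0], [0, -22, 0, -3, 0], [0, -22, 0, -1.5, 0], [0, -22, 0, -0.3, 0], [0, -22, 0, 0, 0], [0, -22, 0, 0, 0]]]}}

```text
clock: 12.75
eef_pos: [510.0, -123.9, 25.2]
eef_rot: [-3.141, -0.001, -0.465]
wrist_force: [-3.9, 1.7, 9.0]
finger_gap: 0.5
```

```bash
python3 - <<'E'
from cell import manip
from h import *
p=manip.camera("scene")
for c,a in reds(p["img"],(205,168,66,34)): print(c.round(1),a,atz(p,*c,58).round(1))
E
```

```text
[260.  176.5] 18 [ 470.9 -103.8   58. ]
[252.9 178.6] 17 [ 489.4 -113.3   58. ]
[246.  182.9] 8 [ 515.5 -115.9   58. ]
[237.5 184.5] 20 [ 533.8 -129.6   58. ]
[229.9 186.8] 17 [ 552.8 -139.3   58. ]
[222.  189.2] 19 [ 572.8 -149.2   58. ]
```

Caps 0–2 read about 1.2 px lower (≈4 mm) and caps 4 and 5 have not moved, so the block hasn't shifted. Two hops remain.

>>> {"name": "send_rows", "arguments": {"series": [[[0, 0, 0, -4, 0], [0, 0, 0, -6.5, 0], [0, -11, 0, -6.5, 0], [0, -22, 0, -6.5, 0], [0, -22, 0, -5, 0], [0, -22, 0, -3, 0], [0, -22, 0, -1.5, 0], [0, -22, 0, -0.3, 0], [0, -22, 0, 0, 0], [0, -22, 0, 0, 0]]]}}

```text
clock: 13.8
eef_pos: [490.1, -114.0, 25.2]
eef_rot: [-3.142, -0.0, -0.465]
wrist_force: [-4.7, 1.4, 10.5]
finger_gap: 0.4
```

>>> {"name": "send_rows", "arguments": {"series": [[[0, 0, 0, -4, 0], [0, 0, 0, -6.5, 0], [0, -11, 0, -6.5, 0], [0, -22, 0, -6.5, 0], [0, -22, 0, -5, 0], [0, -22, 0, -3, 0], [0, -22, 0, -1.5, 0], [0, -22, 0, -0.3, 0], [0, -22, 0, 0, 0], [0, -22, 0, 0, 0]]]}}

```text
clock: 14.8
eef_pos: [470.4, -104.1, 25.1]
eef_rot: [-3.141, -0.0, -0.465]
wrist_force: [-4.3, 1.7, 11.4]
finger_gap: 0.9
```

>>> {"name": "send_rows", "arguments": {"series": [[[0, 0, 0, -4, 0], [0, 0, 0, -12, 0], [0, 0, 0, -30, 0], [0, 0, 0, -60, 0], [0, 0, 0, -90, 0], [0, 0, 0, -120, 0], [0, 0, 0, -150, 0], [0, 0, 0, -170, 0], [0, 0, 0, -170, 0], [0, 0, 0, -170, 0]]]}}

```text
clock: 15.8
eef_pos: [470.1, -104.1, 194.5]
eef_rot: [-3.142, -0.0, -0.465]
wrist_force: [-0.3, 0.1, -1.3]
finger_gap: 0.3
```

```bash
python3 - <<'E'
from cell import manip
from h import *
from scipy.spatial.transform import Rotation as R
p=manip.camera("scene")
for c,a in reds(p["img"],(205,168,66,34)): print(c.round(1),a,atz(p,*c,54).round(1))
s=manip.read_state();w=manip.camera("wrist");print(s["clock"],s["eef_pos"],s["wrist_force"])
T=np.eye(4);T[:3,:3]=R.from_euler("xyz",s["eef_rot"]).as_matrix();T[:3,3]=s["eef_pos"];T=T@w["T_tool_cam"]
for c,a in reds(w["img"],(180,0,190,280),30): print("w",c.round(1),a,atz(w,*c,54,T).round(1))
o=np.zeros((560,800,3),np.uint8)
o[:,:450]=cv2.resize(p["img"][160:216,225-22:248],(450,560),interpolation=cv2.INTER_CUBIC)[:, :450]
o=cv2.resize(p["img"][155:211,200:280],(800,560),interpolation=cv2.INTER_CUBIC)
cv2.imwrite("pics/c7.png",o[:,:,::-1])
E
```

```text
[260.  177.7] 18 [ 470.6 -104.1   54. ]
[252.6 179.7] 17 [ 489.4 -114.4   54. ]
[245.2 182.1] 18 [ 509.2 -124.    54. ]
[237.5 184.5] 20 [ 529.4 -133.5   54. ]
[229.9 186.8] 17 [ 548.5 -143.3   54. ]
[222.1 189.3] 20 [ 568.8 -152.7   54. ]
15.85 [ 469.8491552  -103.96773222  193.86505421] [-0.92690104  0.34987759  0.14526615]
w [278.1  70.7] 216 [ 568.  -154.4   54. ]
w [278.3  95.1] 206 [ 548.5 -144.8   54. ]
w [278.5 118.7] 198 [ 528.9 -135.3   54. ]
w [278.6 141.3] 196 [ 509.5 -125.7   54. ]
w [278.7 163.3] 190 [ 490.1 -116.1   54. ]
w [278.7 184.6] 178 [ 470.7 -106.4   54. ]
```

View pics/c7.png

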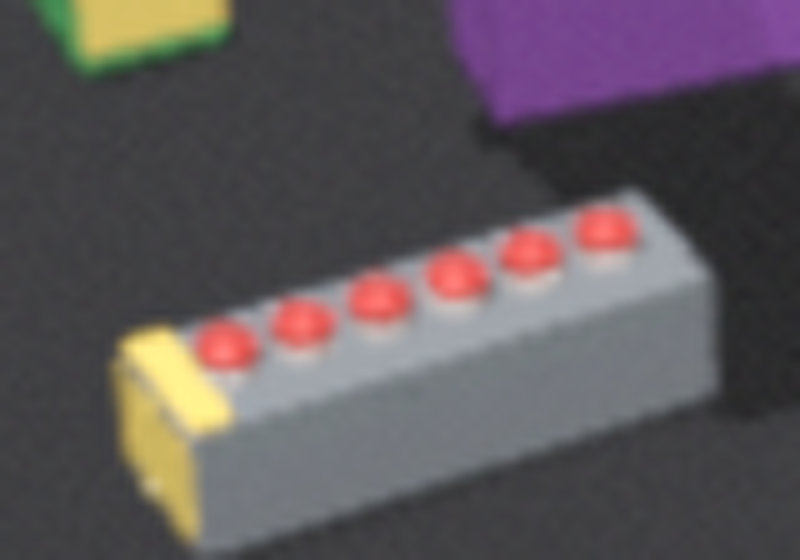

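All six caps sit low and even, each about 1.2–1.4 px lower than before, and the row has not shifted. The hand is clear, so I'm handing in.

```bash
python3 -c "
from cell import manip
print(manip.sign_off())"
```

```text
the job is handed in; nothing more can be done
None
```

I pressed all six red caps on the grey block home in order, starting at the yellow-strip end, and handed the job in at about 16 s. I used closed fingertips in one pass of low hops: about 6.5 mm up between caps, not one continuous slide.

- **Caps:** cap 0 travelled about 4 mm onto its stop. All six ended at nearly the same tool height (25.1–25.4 mm) with 8–11 N of press. In the last scene picture each cap sits about 4 mm lower than at the start.
- **Block and surroundings:** the red row is where it was to within about 2 mm, in both the scene and wrist views. The hand only worked over this block, and no unexpected force showed. I did not re-measure the blue block or the loose items afterwards.
- **Hand:** it finished about 170 mm above the block with no load on it.
- **Disagreement:** the shut fingertips ended about 40 mm shorter than the interface text says (contact at tool height 29 mm, not 69 mm). The pictures showed this, so I felt for contact by force instead of using the stated length.
- **Side force:** I saw 3–5 N sideways at caps 1–5, with no visible shift of the block.

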